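# Grease the roller carriage of the laminating jig

### The job

Grease the roller carriage of the laminating jig: lift the push-type grease gun out of the tool rack, press its coupler squarely onto the leaning grease nipple on the carriage until it snaps on, then push the barrel fully home against its spring. Finish while holding it there in the gripper, gun in line with the nipple and spring fully compressed, and leave the screwdriver, the tin and the wrench where they are.

Things in the scene. Friction and masses are not known exactly. Their poses are not given: they have to be found in the camera images.
- gun: Grease gun barrel, loose, gun about 0.43 kg: ringed aluminium, 30 mm across, 105 mm long; lowest 18 mm a 36 mm dark front cap, top 9 mm a 28 mm black end cap. Grip it 18 to 96 mm up. Origin on the axis at the front shoulder; z along the axis to the end cap. Starts upright in a hole of the rack, shoulder on its top plate, 66 mm of nose hanging through it: lift straight up 70 mm to clear.
- gun_nose (a joint): How far the sprung nose tube (12 mm tube, with the 20 mm coupler at its front end) is pushed into the barrel, in m: 0 fully out (mouth 66 mm in front of the shoulder), 0.020 fully home against its stop. The spring starts to yield at 10 N and takes 18 N at the end; it pushes the nose out again when let go.
- gun_mouth (a point): Centre of the coupler's open front face; axes as gun, so z points into the coupler. The mouth is flared, 16 mm wide at the face, narrowing to a 9.6 mm bore with four small sprung jaws 4 mm inside.
- gun_seat (a point): Point on the coupler's axis 8.2 mm inside the mouth, where the centre of the nipple's head lies once it has snapped past the jaws and seated; axes as gun. The jaws give way at about 6 N, before the barrel spring yields, then draw the head in.
- nipple: Grease nipple, fixed, square on the slanted face of the 40 mm aluminium block on top of the carriage. Origin on that face, z outwards along the nipple's axis, which leans 30 degrees from vertical towards -x of the jig (towards the robot at yaw 0). Up the axis: brass hexagon 12 mm across, 5 mm high; 4 mm neck; ball head 8 mm across, centre 15.5 mm up. Greasy, so slippery.
- nipple_head (a point): Centre of the nipple's ball head, about 127 mm above the bench; axes as nipple.
- carriage: Roller carriage, locked (fixed) anywhere along the jig's rail: steel block with black ends, 100 x 104 mm aluminium plate on it, top 98 mm above the bench, and an arm with a rubber roller over the panel, away from the robot. Origin on the jig's top under its centre; x away from the near edge, y along the rail. The nipple's origin lies at (-5, 0, 75) mm from it.
- jig: Laminating jig, fixed: board 340 x 420 mm, 40 mm thick, white top, wooden edges, with a framed black panel and four red-handled toggle clamps (up to 100 mm above the bench) on its far half and a rail along y, 75 mm on the near side of its centre. Origin at the centre of the underside, x away from the robot at yaw 0.
- rack: Tool rack, fixed: dark folded steel plate 160 x 70 mm, top 82 mm above the bench, on two legs, with two 25 mm holes on its long axis (x), 40 mm either side of the centre. Origin at the centre of its underside.
- screwdriver: Loose bystander: screwdriver with a black handle 32 mm across and 88 mm tall, standing in the other hole of the rack. Origin at the handle's lower end, on the rack's top plate.
- tin: Loose bystander: round steel tin with a dark lid, 82 mm across, 75 mm tall. Origin at the centre of its underside.
- wrench: Loose bystander: flat steel wrench, 140 mm long, 8 mm thick, lying on the near margin of the jig's white board, along the rail. Origin at its middle, on the underside.
Things that resemble listed ones, but are neither listed nor needed, are in the scene too. There is more than one size of the rack; the one meant has the size given above.

How it is judged:
By the outcome, as a careful person would: the job done as asked, in the order asked, and still so for the second after the job is handed in, while the arm keeps its last pose, push and grip.
It also fails if it takes over 48 s, if anything falls off the work surface, if the arm or the gripper's body presses on something with over 40 N, if the wrist force passes 120 N, or if a joint passes its speed limit or range.

### The arm

A 6-joint arm with a two-finger parallel gripper is mounted at the origin on the work surface. World frame = base frame: x ahead of the robot, y to its left, z up, the work surface at z = 0. Lengths are in m, angles in rad, forces in N, time in s.
With the tool pointing down it reaches from about 0.4 to 0.825 m from the base axis. Payload 7 kg.
Tool frame: the origin (TCP) lies midway between the tips of the shut fingers; the grasp point (between the pads) lies 19 mm behind it; z points along the fingers, y is the line along which they close (so a half turn about z gives the same grasp; the last joint's range is limited). The gripper opens to 88 mm and grips with 3 to 60 N. Pads are 19 mm wide; open, the fingers measure 130 mm over their backs; the gripper's body (78 mm by 193 mm) begins 47 mm behind the grasp point.
Start: joints at [1.529, 0.359, 0.012, 0, -1.224, -0.288], TCP at [0.219, 0.639, 0.2] pointing down, gripper open.
Joint ranges: [-3.07, 3.07], [-1.43, 2.12], [-1.02, 1.25], [-3.03, 1.67], [-3.05, -0], [-3.03, 3.03]. Speed limits (rad/s): [2.39, 2.39, 3.01, 3.14, 3.14, 3.14].

### API

Orientations are given as [roll, pitch, yaw] about the fixed x, y, z axes, in that order (R = Rz(yaw) Ry(pitch) Rx(roll)).
In Python, from station import arm, grab_frame, camera_params, spot_in gives the robot as it stands.
- The arm moves only by the shell command python3 -m jog 'ROWS' [FORCE]. ROWS is JSON, a list that holds one entry, the list of rows, each a list of 7 numbers: the shift along the tool's x, y, z in mm, then the turn, a rotation vector about the tool's x, y, z in rad, then the finger opening in mm, from 0 to 87.6. In form: [[[x, y, z, wx, wy, wz, fingers], ...]]. A call has 1 to 20 rows; each row is the pose to reach, as a shift and turn from the pose commanded when the call began, along the tool's axes at that moment; what a row does not reach only later rows make up. A row lasts 1/8 s, in which the tool goes at most 62.5 mm and 10.7 degrees, less where a joint would pass 70% of its speed; a pose out of reach is approached as far as the arm can. A call with a gripper value outside its range is refused whole. The fingers move at their own pace and stop on an object; FORCE is the grip in N (left out, the last holds). Time passes only in rows, so rows that repeat a pose let the fingers close. It gives the time, the measured TCP pose, the force, the opening and the grip force at its end, in the units of the state.
- arm.get_state(): the state, without advancing time (a new reading comes with each control period).
- grab_frame(name): name is "scene" or "top" or "wrist"; returns (picture, depth): 400x640x3 uint8, blue, green, red; 400x640 float32, m along the optical axis (not along the pixel's ray), 0 where there is no reading.
- camera_params(name): a dict with "mtx" (3x3 intrinsics, pixels), "R" (3x3) and "t" (3): a world point X has camera coordinates R X + t. Camera axes: x right, y down, z forward; pixel columns grow to the right and rows downward; lengths in m; the calibration is good to about 2 mm. A picture is of the moment at which its call begins: read the wrist's pose just before it. camera_params takes no time and is no camera call; for the wrist camera it gives the pose at the moment of the call.
- arm.job_done(): hands the job in; it is judged then, once.
Trained networks look in the newest picture that a camera, given by its name, has taken for a name from the list of things; names that differ only in an ending like _2 or _b are one class to them, and where a whole thing is asked for, a point or a joint stands for the part that bears it (a point fixed in the world has none). Each returns a list of dicts, best first, with "confidence" (0 to 1); they miss things now and then, are a little off and sometimes report something else, mostly with a low value. They report only what shows in the picture. A call takes as long as a camera call. They do not tell look-alikes from the thing itself.
- spot_in(query, camera): "uv" ([column, row] in pixels, amid what is visible of it).
The state is a dict: "t": time; "q": joint angles; "qd": joint speeds; "joint_efforts": joint torques, N m; "eef_pos": TCP position; "ee_rot": TCP orientation; "force": force on the tool from outside, world axes, zero at the start; "moment": the same for the moment, N m; "width": finger opening in m; "gripper_force": force on a finger pad.
Only numpy, scipy, OpenCV 4.12 (cv2) and the standard library are available. Lean on these libraries where they do the work, as an engineer would, in place of code of your own. Each camera call takes 0.05 s, during which the arm holds its last target. There are 200 camera calls.

## Working session

There is one attempt and no reset: what is moved stays moved. The work goes in short steps, Python scripts to look and compute and a shell command to move; the robot and the scene stay as the last step left them, time stands still between calls to the robot, and variables do not carry over. Pictures are saved under pics/ and viewed, at most 10 in all, crops included, and the job is handed in when it is done.

```bash
mkdir -p pics; ls; cat > h.py <<'E'
import numpy as np, cv2
from station import arm, grab_frame, camera_params, spot_in
from scipy.spatial.transform import Rotation as Ro
def px2w(cam,u,v,d):
    p=camera_params(cam); X=np.linalg.inv(p["mtx"])@np.array([u,v,1.])*d
    return p["R"].T@(X-p["t"])
def w2px(cam,X):
    p=camera_params(cam); c=p["R"]@np.array(X)+p["t"]; c=p["mtx"]@c; return c[:2]/c[2]
def cloud(cam,depth):
    p=camera_params(cam); v,u=np.mgrid[0:400,0:640]
    X=np.stack([u,v,np.ones_like(u)],-1)@np.linalg.inv(p["mtx"]).T*depth[...,None]
    return (X-p["t"])@p["R"]
E
python3 - <<'E'
from h import *
for c in("scene","top"):
    im,d=grab_frame(c); cv2.imwrite(f"pics/{c}0.png",im); np.save(f"{c}0.npy",d)
    for q in("gun","nipple","rack","screwdriver","tin","wrench","carriage","jig"):
        for r in spot_in(q,c)[:4]:
            u,v=r["uv"]; dd=d[int(v),int(u)]
            print(c,q,np.round([u,v]),round(r["confidence"],2),np.round(px2w(c,u,v,dd),3) if dd>0 else None)
s=arm.get_state();print(s["t"],s["eef_pos"],s["ee_rot"])
E
```

```text
pics
scene gun [376. 246.] 0.87 [0.52  0.275 0.149]
scene rack [462. 224.] 0.81 [0.273 0.343 0.109]
scene rack [373. 269.] 0.56 [0.523 0.276 0.086]
scene screwdriver [405. 236.] 0.91 [0.445 0.294 0.144]
scene screwdriver [373. 282.] 0.3 [0.545 0.293 0.076]
scene tin [330. 346.] 0.6 [0.729 0.338 0.074]
scene wrench [265. 200.] 0.62 [ 0.475 -0.126  0.048]
scene carriage [228. 207.] 0.94 [ 0.579 -0.155  0.065]
scene jig [218. 245.] 0.7 [ 0.677 -0.07   0.044]
scene jig [226. 205.] 0.24 [ 0.577 -0.167  0.063]
top gun [217. 178.] 0.9 [0.499 0.255 0.188]
top gun [401. 160.] 0.38 [ 0.555 -0.141  0.12 ]
top rack [219. 199.] 0.98 [0.468 0.271 0.086]
top rack [184. 319.] 0.86 [0.206 0.332 0.108]
top screwdriver [211. 214.] 0.72 [0.427 0.271 0.162]
top tin [212. 101.] 0.89 [0.704 0.297 0.073]
top wrench [406. 198.] 0.93 [ 0.479 -0.166  0.046]
top jig [378. 134.] 0.7 [ 0.634 -0.1    0.049]
0.9 [0.21860841 0.63860262 0.20025983] [-3.14158857e+00 -2.17362476e-06 -3.29804759e-01]
```

View pics/scene0.png

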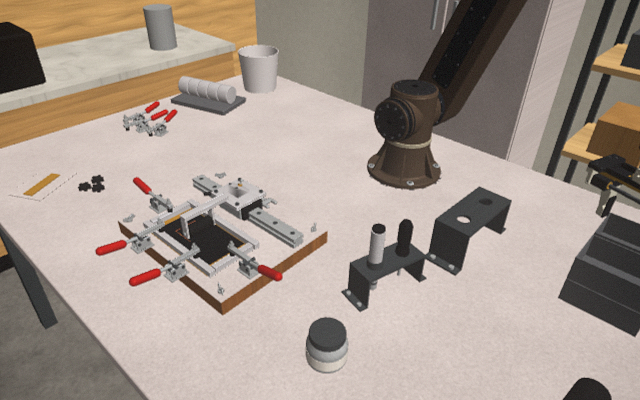

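View pics/top0.png

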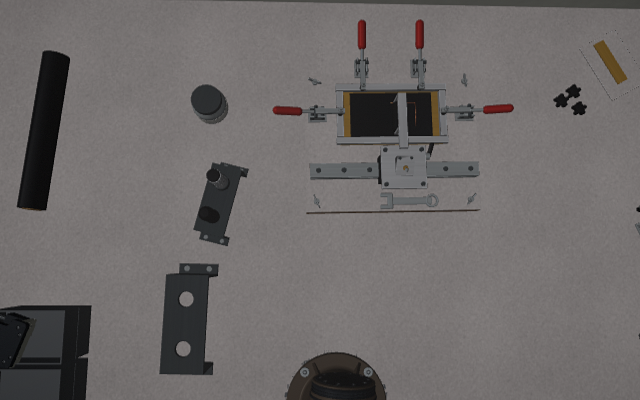

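The scene picture shows an aluminium barrel at (376,246), the gun. The black handle at (405,236) is the screwdriver. The large rack at (462,224) is an empty look-alike, and the small rack at (385,265) holds both tools. In the top view the gun is at (217,178), the screwdriver at (210,214) and the nipple block at (404,167). The white roll at (205,90) in the scene is not on the rack. I choose the ringed aluminium barrel and will check it in a crop.

```bash
python3 - <<'E'
from h import *
d=np.load("top0.npy"); P=cloud("top",d); 
def rep(n,m): print(n,m.sum(),P[m].mean(0).round(4),P[m].min(0).round(3),P[m].max(0).round(3))
x,y,z=P[...,0],P[...,1],P[...,2]; ok=d>0
rep("guntop",ok&(abs(x-.499)<.04)&(abs(y-.255)<.05)&(z>.182)&(z<.195))
rep("sdtop",ok&(abs(x-.427)<.04)&(abs(y-.271)<.05)&(z>.163)&(z<.178))
m=ok&(abs(x-.47)<.12)&(abs(y-.265)<.08)&(abs(z-.082)<.004); rep("plate",m)
print(cv2.minAreaRect((P[m][:,:2]*1000).astype(np.float32)))
m=ok&(abs(x-.56)<.07)&(abs(y+.14)<.08)&(abs(z-.098)<.003); rep("cplate",m)
print(cv2.minAreaRect((P[m][:,:2]*1000).astype(np.float32)))
m=ok&(abs(x-.56)<.05)&(abs(y+.14)<.05)&(z>.104); rep("block",m)
m=ok&(abs(x-.56)<.05)&(abs(y+.14)<.05)&(z>.124); rep("head",m)
m=ok&(abs(x-.6)<.25)&(abs(y+.12)<.27)&(abs(z-.04)<.004); rep("jig",m); print(cv2.minAreaRect((P[m][:,:2]*1000).astype(np.float32)))
ds=np.load("scene0.npy");S=cloud("scene",ds)
m=(ds>0)&(abs(S[...,0]-.5)<.05)&(abs(S[...,1]-.26)<.05)&(S[...,2]>.18)&(S[...,2]<.2)
print("scene guntop",m.sum(),S[m].mean(0),S[m].min(0),S[m].max(0))
a=cv2.resize(cv2.imread("pics/scene0.png")[200:320,320:440],(480,480),interpolation=2)
b=cv2.resize(cv2.imread("pics/top0.png")[145:195,380:430],(300,300),interpolation=2)
o=np.zeros((480,780,3),np.uint8);o[:,:480]=a;o[:300,480:]=b;cv2.imwrite("pics/c1.png",o)
E
```

```text
guntop 144 [0.5075 0.2651 0.1867] [0.494 0.25  0.183] [0.522 0.279 0.192]
sdtop 110 [0.4309 0.2834 0.1687] [0.419 0.272 0.163] [0.442 0.295 0.174]
plate 1510 [0.4657 0.2714 0.0819] [0.386 0.222 0.078] [0.556 0.326 0.086]
((469.9797668457031, 274.5286865234375), (71.30996704101562, 159.99014282226562), 76.1386489868164)
cplate 1321 [ 0.5447 -0.1488  0.0979] [ 0.496 -0.202  0.095] [ 0.629 -0.097  0.101]
((562.740234375, -149.50076293945312), (132.87005615234375, 104.51445007324219), 1.0600694417953491)
block 445 [ 0.5571 -0.1491  0.1153] [ 0.514 -0.19   0.104] [ 0.61  -0.105  0.134]
head 52 [ 0.5539 -0.1491  0.1264] [ 0.531 -0.169  0.124] [ 0.565 -0.13   0.134]
jig 13421 [ 0.6174 -0.1249  0.0404] [ 0.448 -0.346  0.036] [0.827 0.081 0.044]
((638.6680297851562, -133.00418090820312), (375.31201171875, 420.8761291503906), 1.295545220375061)
scene guntop 113 [0.50997052 0.26884746 0.18586914] [0.49683702 0.25293324 0.18015327] [0.52207611 0.28134344 0.18955897]
```

View pics/c1.png

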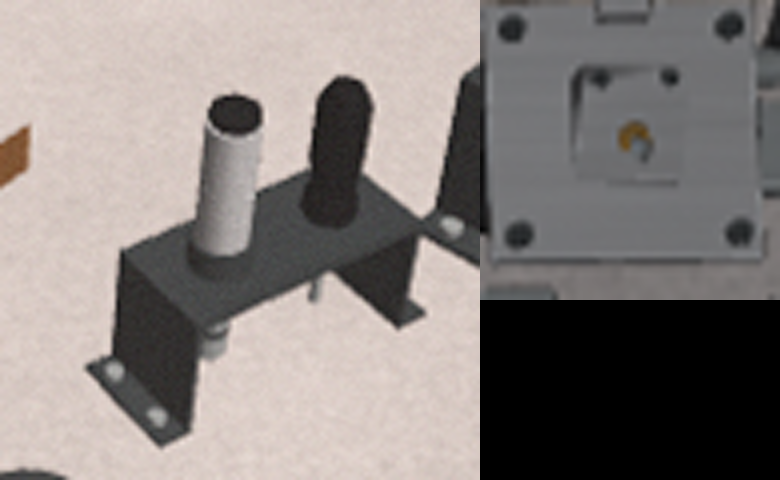

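The crop shows a ringed aluminium barrel with a dark front cap and black end cap at crop (235,180), which is the gun. The black handle beside it at (343,150) is the screwdriver. The brass and steel nipple is at crop (635,140) on the block. The measured plate is 160 x 71 mm at z 0.082, so this is the right rack.

```bash
cat >> h.py <<'E'
def rel(pos,R=None):
    """shift mm + rotvec from current measured pose to the target, tool axes"""
    s=arm.get_state(); R0=Ro.from_euler("xyz",s["ee_rot"])
    sh=R0.inv().apply(np.array(pos)-s["eef_pos"])*1000
    w=(R0.inv()*R).as_rotvec() if R is not None else np.zeros(3)
    return sh.round(1),w.round(4)
E
python3 - <<'E'
from h import *
R=Ro.from_euler("xyz",[np.pi,0,-.243])
print(rel([.5085,.2655,.24],R))
E
```

```text
(array([395.1, 259.1, -39.7]), array([-0.    , -0.    , -0.0868]))
```

```bash
python3 -m jog '[[[40,26,-40,0,0,-0.087,87],[395,259,-40,0,0,-0.087,87],[395,259,-40,0,0,-0.087,87],[395,259,-40,0,0,-0.087,87],[395,259,-40,0,0,-0.087,87],[395,259,-40,0,0,-0.087,87],[395,259,-40,0,0,-0.087,87],[395,259,-40,0,0,-0.087,87],[395,259,-40,0,0,-0.087,87],[395,259,-40,0,0,-0.087,87],[395,259,-40,0,0,-0.087,87],[395,259,-40,0,0,-0.087,87]]]' && python3 - <<'E'
from h import *
im,d=grab_frame("wrist"); cv2.imwrite("pics/w1.png",im)
P=cloud("wrist",d); x,y,z=P[...,0],P[...,1],P[...,2]
m=(d>0)&(abs(x-.5085)<.03)&(abs(y-.2655)<.03)&(abs(z-.187)<.006); print(m.sum(),P[m].mean(0),P[m].min(0),P[m].max(0))
print(spot_in("gun","wrist")[:2])
print(rel([.5085,.2655,.138],Ro.from_euler("xyz",[np.pi,0,-.243])))
E
```

```text
t: 2.4
eef_pos: [0.5079, 0.2666, 0.2403]
ee_rot: [-3.142, -0.0, -0.241]
force: [0.6, -0.7, 1.2]
width: 0.0869
gripper_force: 0.0
997 [0.50797247 0.26587357 0.18692256] [0.4937914  0.25243315 0.18105735] [0.521213   0.27963327 0.18921743]
[{'uv': [318.6, 190.2], 'confidence': 0.72}]
(array([  0.6,   0.7, 102.3]), array([-0.0001, -0.    ,  0.0015]))
```

View pics/w1.png

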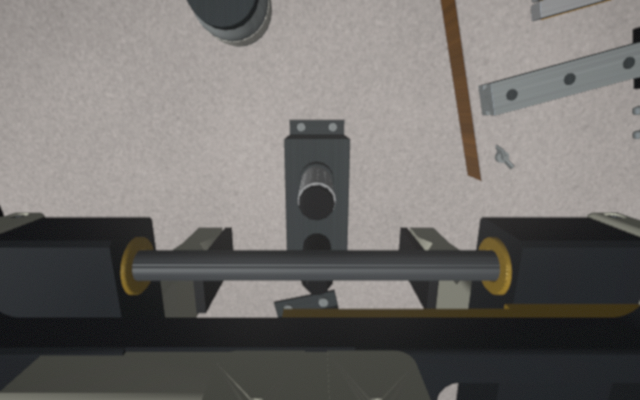

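The wrist picture shows the gun's end cap at (317,195), centred between the fingertips at (215,265) and (425,265), with the screwdriver behind at (317,250). I can descend now.

```bash
python3 -m jog '[[[0,0.7,40,0,0,0,87],[0,0.7,80,0,0,0,87],[0,0.7,102,0,0,0,87],[0,0.7,102,0,0,0,87],[0,0.7,102,0,0,0,20],[0,0.7,102,0,0,0,20],[0,0.7,102,0,0,0,20],[0,0.7,102,0,0,0,20],[0,0.7,102,0,0,0,20],[0,0.7,102,0,0,0,20],[0,0.7,102,0,0,0,20],[0,0.7,102,0,0,0,20]]]' 60
```

```text
t: 4.0
eef_pos: [0.5084, 0.2651, 0.1383]
ee_rot: [-3.141, -0.0, -0.243]
force: [0.3, 1.2, 0.4]
width: 0.0281
gripper_force: 60.0
```

```bash
python3 -m jog '[[[0,0,-15,0,0,0,20],[0,0,-40,0,0,0,20],[0,0,-70,0,0,0,20],[0,0,-110,0,0,0,20],[0,0,-140,0,0,0,20],[0,0,-140,0,0,0,20]]]' 60; python3 - <<'E'
from h import *
out=[]
for c in("scene","top"):
    im,d=grab_frame(c); cv2.imwrite(f"pics/{c}2.png",im); np.save(f"{c}2.npy",d)
a=cv2.imread("pics/scene2.png")[130:310,300:480]
cv2.imwrite("pics/c2.png",cv2.resize(a,(540,540),interpolation=2))
# nipple from top cam: colour-free, head/gun projections
print("expected head px top",w2px("top",[.533,-.15,.1275]),"scene",w2px("scene",[.533,-.15,.1275]))
for c in("top","scene"):
  print(c,spot_in("nipple",c)[:2],spot_in("nipple_head",c)[:2],spot_in("gun_mouth",c)[:2])
E
```

```text
t: 4.75
eef_pos: [0.5091, 0.2655, 0.2814]
ee_rot: [-3.138, -0.003, -0.243]
force: [0.2, 0.5, -4.8]
width: 0.0285
gripper_force: 60.0
expected head px top [406.05287803 169.63123832] scene [241.07598962 180.23569895]
top [] [] []
scene [] [] [{'uv': [379.9, 228.5], 'confidence': 0.51}, {'uv': [266.0, 203.0], 'confidence': 0.36}]
```

View pics/c2.png

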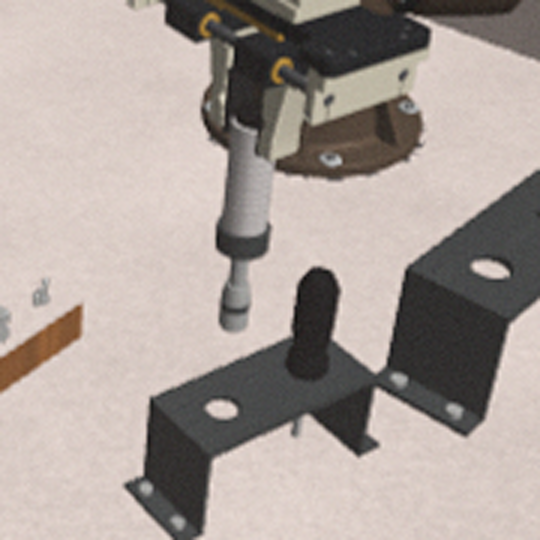

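The gun hangs straight in the gripper (crop 245,200), coupler mouth at about (234,325), clear of the rack, and the screwdriver is undisturbed. Next I refine the jig yaw and nipple position from the first top frame and work out the pre-pose.

```bash
python3 - <<'E'
from h import *
d=np.load("top0.npy"); P=cloud("top",d); ok=d>0
x,y,z=P[...,0],P[...,1],P[...,2]
m=ok&(abs(z-.04)<.006)&(x>.42)&(x<.53)&(y>-.35)&(y<.08)
ys=np.arange(-.33,.06,.01); e=[x[m&(abs(y-a)<.005)].min() for a in ys]; f=np.polyfit(ys,e,1); print("near edge yaw deg",-np.degrees(f[0]),"x at y=-.15",np.polyval(f,-.15), np.std(e-np.polyval(f,ys)))
c=ok&(abs(z-.098)<.004)&(abs(x-.545)<.06)&(abs(y+.15)<.06)
ys=np.arange(-.19,-.105,.008); e=[x[c&(abs(y-a)<.004)].min() for a in ys]; f=np.polyfit(ys,e,1); print("plate near yaw",-np.degrees(f[0]),"x@-.15",np.polyval(f,-.15))
xs=np.arange(.505,.585,.008); lo=[y[c&(abs(x-a)<.004)].min() for a in xs]; hi=[y[c&(abs(x-a)<.004)].max() for a in xs]
print("y mid",(np.median(lo)+np.median(hi))/2,np.median(hi)-np.median(lo),np.degrees(np.polyfit(xs,lo,1)[0]),np.degrees(np.polyfit(xs,hi,1)[0]))
yaw=np.radians(1.1); R=Ro.from_euler("xyz",[np.pi,-np.radians(30),yaw]); print(R.as_matrix().round(3))
tz=R.as_matrix()[:,2]; H=np.array([.533,-.150,.1275])
print(rel(H-tz*.182,R), H-tz*.182)
E
```

```text
near edge yaw deg 1.2993251571321938 x at y=-.15 0.4520771783586529 0.0005501321933644891
plate near yaw 2.179371951794246 x@-.15 0.4971568039897977
y mid -0.14964663321686356 0.10275413677703703 0.9523440863289068 -0.20400084955629952
[[ 0.866  0.019  0.5  ]
 [ 0.017 -1.     0.01 ]
 [ 0.5    0.    -0.866]]
(array([ 36.1, 420.1,  -7.2]), array([ 0.0698,  0.5217, -0.2557])) [ 0.44201677 -0.15174697  0.28511662]
```

```bash
python3 -m jog '[[[5,40,-25,0,0,0,20],[10,100,-25,0.014,0.1,-0.05,20],[15,160,-25,0.028,0.2,-0.1,20],[20,220,-25,0.042,0.3,-0.15,20],[25,280,-20,0.056,0.4,-0.2,20],[30,340,-15,0.07,0.46,-0.22,20],[34,400,-8,0.07,0.522,-0.256,20],[36,420,-7,0.07,0.522,-0.256,20],[36,420,-7,0.07,0.522,-0.256,20],[36,420,-7,0.07,0.522,-0.256,20],[36,420,-7,0.07,0.522,-0.256,20]]]' 60; python3 - <<'E'
from h import *
s=arm.get_state();print(s["q"],s["ee_rot"])
H=np.array([.534,-.150,.1275]);R=Ro.from_euler("xyz",s["ee_rot"]);M=s["eef_pos"]+R.apply([0,0,.122])
for c in("wrist","scene","top"):
    im,d=grab_frame(c); cv2.imwrite(f"pics/{c}3.png",im); np.save(f"{c}3.npy",d)
    print(c,"head",w2px(c,H),"mouth",w2px(c,M))
    for q in ("nipple","nipple_head","gun_mouth"): print(q,spot_in(q,c)[:2])
a=cv2.imread("pics/scene3.png")[120:250,170:330]; b=cv2.imread("pics/wrist3.png")
o=np.zeros((600,800,3),np.uint8);o[:325,:400]=cv2.resize(a,(400,325),interpolation=2);o[350:600,:400]=cv2.resize(b,(400,250),interpolation=cv2.INTER_AREA)
u,v=w2px("wrist",H).astype(int);u=np.clip(u,60,580);v=np.clip(v,60,340);o[:400,400:]=cv2.resize(b[v-60:v+60,u-60:u+60],(400,400),interpolation=2);print("crop centre",u,v)
cv2.imwrite("pics/c3.png",o)
E
```

```text
t: 6.52
eef_pos: [0.4424, -0.1505, 0.285]
ee_rot: [-3.14, -0.524, 0.021]
force: [-0.6, 0.2, -3.4]
width: 0.0284
gripper_force: 60.0
[ 0.15753684 -0.40372803 -0.69920572  0.09794536 -0.75718486  1.38080461] [-3.14039894 -0.52445662  0.02060893]
wrist head [317.02878104 171.72243342] mouth [315.67443395 183.29209752]
nipple [{'uv': [318.1, 170.6], 'confidence': 0.46}]
nipple_head [{'uv': [315.5, 172.7], 'confidence': 0.48}]
gun_mouth [{'uv': [314.1, 179.3], 'confidence': 0.48}]
scene head [240.77198675 180.38118104] mouth [248.86469124 158.69624503]
nipple []
nipple_head [{'uv': [255.4, 150.4], 'confidence': 0.28}]
gun_mouth [{'uv': [255.4, 146.9], 'confidence': 0.73}]
top head [406.04523886 169.18910837] mouth [410.71166714 178.7762293 ]
nipple [{'uv': [421.3, 194.8], 'confidence': 0.3}]
nipple_head [{'uv': [375.9, 128.1], 'confidence': 0.66}]
gun_mouth [{'uv': [412.0, 182.7], 'confidence': 0.6}]
crop centre 316 171
```

View pics/c3.png

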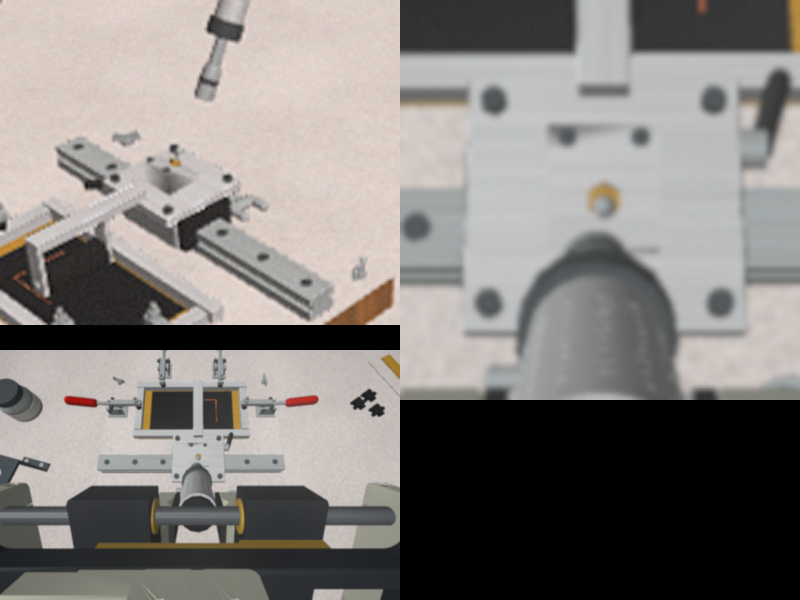

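The pictures show the nipple head at wrist px (317.5,173) and scene px (240,180), matching the prediction within about 1.5 px. The coupler mouth is at scene px (252,158), against a prediction of (249,159). I'll check the gun's axis in the gripper with the depth data.

```bash
python3 - <<'E'
from h import *
s=arm.get_state(); R=Ro.from_euler("xyz",s["ee_rot"])
for c in("scene","top","wrist"):
    d=np.load(f"{c}3.npy"); P=cloud(c,d)
    p=camera_params(c); C=-p["R"].T@p["t"]
    L=R.inv().apply((P-s["eef_pos"]).reshape(-1,3))*1000  # tool frame mm
    g=R.inv().apply(C-s["eef_pos"]); g=g[:2]/np.linalg.norm(g[:2]); n=np.array([-g[1],g[0]])
    ok=(d.ravel()>0)&(np.hypot(L[:,0],L[:,1])<26)
    print(c,"lateral dir (tool xy)",n.round(2))
    for a,b in((0,10),(10,20),(20,30),(30,38),(40,52),(60,78),(78,90),(90,101),(102,112),(112,122),(122,130)):
        k=ok&(L[:,2]>a)&(L[:,2]<b)
        if k.sum()>3:
            l=L[k][:,:2]@n; q=L[k][:,:2]@g; print((a,b),k.sum(),"lat",np.percentile(l,[2,98]).round(1),"mid",round(np.percentile(l,[2,98]).mean(),1),"near",np.percentile(q,95).round(1))
# wrist view of nipple: ray through measured px
H=np.array([.534,-.150,.1275]); p=camera_params("wrist"); D=(p["R"]@H+p["t"])[2]; print("D",D,"f",p["mtx"][0,0], "H from wrist px",px2w("wrist",317.5,173.1,D))
print("scene px/mm", camera_params("scene")["mtx"][0,0]/ (camera_params("scene")["R"]@H+camera_params("scene")["t"])[2]/1000)
E
```

```text
scene lateral dir (tool xy) [0.69 0.73]
(0, 10) 50 lat [-17.9  10.9] mid -3.5 near 16.7
(10, 20) 48 lat [-17.3  10. ] mid -3.7 near 17.2
(20, 30) 49 lat [-17.4   9.8] mid -3.8 near 16.7
(30, 38) 39 lat [-18.8  10. ] mid -4.4 near 15.0
(40, 52) 69 lat [-21.4  12.8] mid -4.3 near 19.4
(60, 78) 34 lat [-10.2   0.8] mid -4.7 near 6.4
(78, 90) 28 lat [-13.2   1.4] mid -5.9 near 8.7
(90, 101) 33 lat [-14.5   3.2] mid -5.7 near 10.4
(102, 112) 29 lat [-15.    3.1] mid -5.9 near 9.3
(112, 122) 32 lat [-15.1   3. ] mid -6.1 near 10.4
top lateral dir (tool xy) [0.52 0.85]
(0, 10) 33 lat [-13.6  12.2] mid -0.7 near 13.5
(10, 20) 36 lat [-15.3  13.2] mid -1.0 near 14.0
(20, 30) 32 lat [-15.6  11.3] mid -2.2 near 13.5
(30, 38) 30 lat [-18.8  12.4] mid -3.2 near 12.9
(40, 52) 59 lat [-19.5  15.3] mid -2.1 near 15.7
(78, 90) 14 lat [-7.3  3.7] mid -1.8 near 5.5
(90, 101) 33 lat [-12.   6.] mid -3.0 near 7.1
(102, 112) 16 lat [-12.5   4.4] mid -4.1 near 6.8
(112, 122) 15 lat [-11.6   5.3] mid -3.2 near 6.5
wrist lateral dir (tool xy) [0. 1.]
(0, 10) 165 lat [-14.2  13. ] mid -0.6 near 12.3
(10, 20) 155 lat [-14.5  13. ] mid -0.8 near 12.1
(20, 30) 128 lat [-14.4  12.2] mid -1.1 near 11.7
(30, 38) 220 lat [-17.7  15.9] mid -0.9 near 12.3
(40, 52) 137 lat [-16.5  15. ] mid -0.8 near 13.9
(90, 101) 16 lat [-6.5  3.7] mid -1.4 near 4.9
(102, 112) 31 lat [-9.3  6.4] mid -1.5 near 4.4
(112, 122) 28 lat [-9.6  6.6] mid -1.5 near 4.2
D 0.3724300256661443 f 322.9957410425776 H from wrist px [ 0.53250959 -0.15171368  0.12707676]
scene px/mm 0.38873465463919243
```

The gun has sagged about 1.6° in the pads, with its mouth at about (-5.8,-1.5) mm in tool axes. All three cameras agree. I'll correct for this and go to a stand-off with the mouth 14 mm from the head.

```bash
cat >> h.py <<'E'
def gunpose(H,off,m,g,yaw=np.radians(1.3),lean=np.radians(30)):
    """tool pose so that the gun's axis g (tool) is along the nipple and mouth m (tool, mm) is off mm out of H"""
    nz=Ro.from_euler("z",yaw).apply([-np.sin(lean),0,np.cos(lean)])
    R=Ro.from_euler("xyz",[np.pi,-lean,yaw]) 
    g=np.array(g)/np.linalg.norm(g); w=np.cross(g,[0,0,1.]) 
    R=R*Ro.from_rotvec(w)   # takes g to tool z
    pos=np.array(H)+nz*off/1000-R.apply(np.array(m)/1000)
    return pos,R
E
python3 - <<'E'
from h import *
for H in([.533,-.1515,.1275],[.534,-.150,.1275]):
    p,R=gunpose(H,14,[-5.8,-1.5,122],[-.028,-.008,1]); print(p,rel(p,R))
E
```

```text
[ 0.46703172 -0.15352102  0.24657739] (array([ 2. ,  2.7, 45.9]), array([-0.0074,  0.0264, -0.0033]))
[ 0.46803172 -0.15202102  0.24657739] (array([ 2.9,  1.2, 46.4]), array([-0.0074,  0.0264, -0.0033]))
```

```bash
python3 -m jog '[[[1,1,15,-0.004,0.013,0,20],[2,2,30,-0.007,0.026,-0.003,20],[2.3,2.2,40,-0.007,0.026,-0.003,20],[2.3,2.2,46,-0.007,0.026,-0.003,20],[2.3,2.2,46,-0.007,0.026,-0.003,20],[2.3,2.2,46,-0.007,0.026,-0.003,20]]]' 60; python3 - <<'E'
from h import *
s=arm.get_state(); R=Ro.from_euler("xyz",s["ee_rot"]); H=np.array([.5335,-.151,.1275])
ims={}
for c in("scene","top","wrist"):
    im,d=grab_frame(c); ims[c]=im
    P=cloud(c,d); p=camera_params(c); C=-p["R"].T@p["t"]
    L=R.inv().apply((P-s["eef_pos"]).reshape(-1,3))*1000
    g=R.inv().apply(C-s["eef_pos"]); g=g[:2]/np.linalg.norm(g[:2]); n=np.array([-g[1],g[0]])
    ok=(d.ravel()>0)&(np.hypot(L[:,0],L[:,1])<26)
    print(c,n.round(2),"head px",w2px(c,H))
    for a,b in((0,15),(15,30),(40,52),(78,90),(90,101),(102,112),(112,121)):
        k=ok&(L[:,2]>a)&(L[:,2]<b)
        if k.sum()>3:
            l=L[k][:,:2]@n; q=L[k][:,:2]@g; print((a,b),"mid",round(np.percentile(l,[2,98]).mean(),1),"near",np.percentile(q,95).round(1))
print(s["eef_pos"],s["ee_rot"],s["force"])
o=np.zeros((400,800,3),np.uint8)
for i,c in enumerate(("scene","wrist")):
    u,v=w2px(c,H).astype(int); r=25 if i==0 else 50
    o[:,400*i:400*i+400]=cv2.resize(ims[c][v-r:v+r,u-r:u+r],(400,400),interpolation=2); print(c,u-r,v-r,400/(2*r))
cv2.imwrite("pics/c4.png",o)
E
```

```text
t: 7.88
eef_pos: [0.4675, -0.1531, 0.2471]
ee_rot: [3.134, -0.552, 0.023]
force: [0.2, 0.7, -3.9]
width: 0.0285
gripper_force: 60.0
scene [0.69 0.73] head px [240.67598576 180.16300438]
(0, 15) mid -3.1 near 15.2
(15, 30) mid -3.5 near 15.3
(40, 52) mid -4.0 near 17.2
(78, 90) mid -5.6 near 6.0
(90, 101) mid -5.3 near 9.4
(102, 112) mid -5.2 near 9.8
(112, 121) mid -5.6 near 9.6
top [0.49 0.87] head px [406.49590705 169.4144326 ]
(0, 15) mid -0.2 near 13.7
(15, 30) mid -1.8 near 13.5
(40, 52) mid -1.4 near 16.1
(78, 90) mid -3.3 near 5.4
(90, 101) mid -2.9 near 6.9
(102, 112) mid -3.7 near 6.8
(112, 121) mid -3.2 near 6.3
wrist [0. 1.] head px [314.0151437  186.35932326]
(0, 15) mid -0.8 near 12.1
(15, 30) mid -0.8 near 11.7
(40, 52) mid -1.0 near 13.8
(90, 101) mid -1.8 near 4.7
(102, 112) mid -1.7 near 4.4
(112, 121) mid -1.5 near 4.0
[ 0.46750488 -0.15307454  0.24706708] [ 3.13400375 -0.55161477  0.02251782] [ 0.16308367  0.74609092 -3.8719842 ]
scene 215 155 8.0
wrist 264 136 4.0
```

View pics/c4.png

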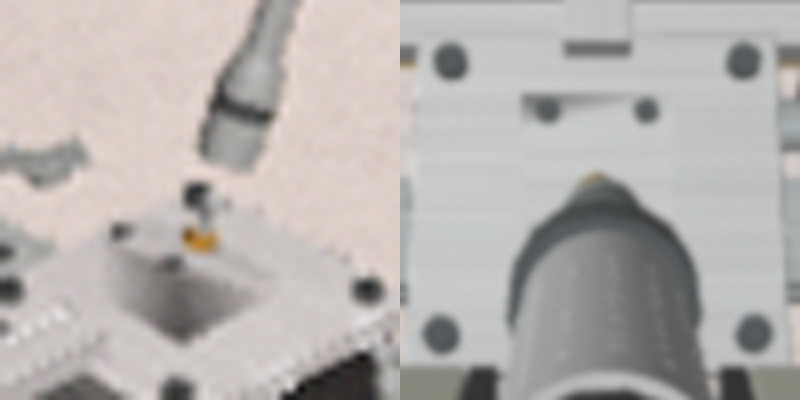

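```bash
python3 - <<'E'
from h import *
s=arm.get_state(); R=Ro.from_euler("xyz",s["ee_rot"]); H=np.array([.5335,-.151,.1275])
nz=Ro.from_euler("z",np.radians(1.3)).apply([-.5,0,.866])
T=lambda v:s["eef_pos"]+R.apply(np.array(v)/1000)
for c,o,k in(("scene",(215,155),8),("wrist",(264,136),4)):
    f=lambda X:((w2px(c,X)-o)*k).round(1)
    print(c,"mouth",f(T([-5.8,-1.5,122])),"coupler@102",f(T([-5.2,-1.3,102])),"head",f(H),"hex",f(H-nz*.013),"H+14",f(H+nz*.014))
    for i,e in enumerate(np.eye(3)): print("1mm tool axis",i,(f(T([-5.8,-1.5,122]+e))-f(T([-5.8,-1.5,122]))))
E
```

```text
scene mouth [219.4 159.4] coupler@102 [239.2 101.1] head [205.4 201.3] hex [192.5 238.7] H+14 [219.3 160.8]
1mm tool axis 0 [-2.2 -0.4]
1mm tool axis 1 [-2.1 -1.2]
1mm tool axis 2 [-1.1  2.9]
wrist mouth [200.  211.9] coupler@102 [200.5 229.6] head [200.1 201.4] hex [199.9 191.8] H+14 [200.3 212.6]
1mm tool axis 0 [ 0. -4.]
1mm tool axis 1 [4.1 0. ]
1mm tool axis 2 [ 0.  -0.9]
```

The scene crop shows the mouth at (228,163), about 14 mm above the ball at (208,206). The wrist crop shows the coupler at x 607 and the brass hexagon at 595, so the gun is about 2 mm off in tool +y. The offset is within the flare. I'll correct it, engage slowly and watch the forces.

```bash
python3 -m jog '[[[1.2,-0.8,2,0,0,0,20],[2.2,-1.5,5,0,0,0,20],[2,-1.5,10,0,0,0,20],[1.9,-1.5,14,0,0,0,20],[1.8,-1.5,17,0,0,0,20],[1.7,-1.5,20,0,0,0,20],[1.7,-1.5,22.5,0,0,0,20],[1.6,-1.5,24,0,0,0,20],[1.6,-1.5,24,0,0,0,20]]]' 60; python3 - <<'E'
from h import *
s=arm.get_state();R=Ro.from_euler("xyz",s["ee_rot"]);print("tool F",R.inv().apply(s["force"]).round(2),"M",R.inv().apply(s["moment"]).round(3), "unloaded", R.inv().apply([0,0,-4.2]).round(2))
E
```

```text
t: 9.15
eef_pos: [0.4821, -0.1515, 0.2284]
ee_rot: [3.134, -0.554, 0.023]
force: [-5.9, -0.4, 6.1]
width: 0.0284
gripper_force: 60.0
tool F [-1.86  0.34 -8.31] M [ 0.197 -2.816  0.008] unloaded [-2.21 -0.03  3.57]
```

```bash
cat > chk.py <<'E'
import sys
from h import *
s=arm.get_state(); R=Ro.from_euler("xyz",s["ee_rot"]); H=np.array([.5335,-.151,.1275])
nz=Ro.from_euler("z",np.radians(1.3)).apply([-.5,0,.866])
print("TCP->H in tool",R.inv().apply(H-s["eef_pos"])*1000, "axis tool",R.inv().apply(-nz).round(4))
o=np.zeros((400,800,3),np.uint8)
for i,c in enumerate(("scene","wrist")):
    im,d=grab_frame(c)
    u,v=w2px(c,H+nz*.03).astype(int); r=30 if i==0 else 70
    o[:,400*i:400*i+400]=cv2.resize(im[v-r:v+r,u-r:u+r],(400,400),interpolation=2)
    k=400/(2*r); f=lambda X:((w2px(c,X)-(u-r,v-r))*k).round(0)
    print(c,k,"head",f(H),"hex",f(H-nz*.013),"H+60",f(H+nz*.06))
    P=cloud(c,d); p=camera_params(c); C=-p["R"].T@p["t"]
    # gun axis relative to the nipple's axis
    B=Ro.from_matrix(np.stack([np.cross([0,1,0],nz)/np.linalg.norm(np.cross([0,1,0],nz)),np.cross(nz,np.cross([0,1,0],nz))/np.linalg.norm(np.cross([0,1,0],nz)),nz],1))
    L=B.inv().apply((P-H).reshape(-1,3))*1000; g=B.inv().apply(C-H)[:2]; g/=np.linalg.norm(g); n=np.array([-g[1],g[0]])
    ok=(d.ravel()>0)&(np.hypot(L[:,0],L[:,1])<26); print("n",n.round(2))
    for a in range(-8,112,8):
        q=ok&(L[:,2]>a)&(L[:,2]<a+8)
        if q.sum()>4: l=np.percentile(L[q][:,:2]@n,[3,97]); print(a,"w",np.ptp(l).round(1),"mid",l.mean().round(1),"near",np.percentile(L[q][:,:2]@g,95).round(1))
cv2.imwrite(sys.argv[1],o)
E
python3 chk.py pics/c5.png
```

```text
TCP->H in tool [ -9.36435819  -0.25224284 112.85364474] axis tool [-0.03   -0.0079  0.9995]
scene 6.666666666666667 head [178. 274.] hex [167. 306.] H+60 [228. 129.]
n [-0.7   0.71]
-8 w 18.0 mid 1.5 near 12.4
0 w 18.1 mid 1.4 near 13.2
8 w 18.8 mid 0.9 near 13.1
16 w 17.2 mid 0.9 near 14.5
24 w 14.3 mid 0.8 near 10.3
32 w 10.5 mid 0.3 near 12.0
40 w 10.5 mid 0.3 near 10.2
48 w 10.5 mid 0.2 near 9.9
56 w 32.2 mid -0.3 near 21.5
64 w 32.7 mid 0.1 near 22.0
72 w 30.3 mid 0.4 near 21.1
80 w 26.5 mid -0.1 near 19.9
88 w 27.3 mid 0.3 near 19.2
96 w 27.3 mid -0.7 near 19.3
104 w 27.4 mid -0.7 near 19.3
wrist 2.857142857142857 head [201. 180.] hex [201. 172.] H+60 [203. 229.]
n [-0.05  1.  ]
-8 w 15.3 mid 1.4 near 10.8
0 w 13.9 mid 1.0 near 10.8
8 w 10.1 mid 1.9 near 11.0
56 w 31.0 mid 1.3 near 19.7
64 w 29.8 mid 1.2 near 19.8
72 w 33.8 mid 1.0 near 19.1
80 w 25.3 mid 1.3 near 17.2
88 w 25.1 mid 1.2 near 17.4
96 w 27.2 mid 1.1 near 17.5
104 w 25.1 mid 0.8 near 17.7
```

View pics/c5.png

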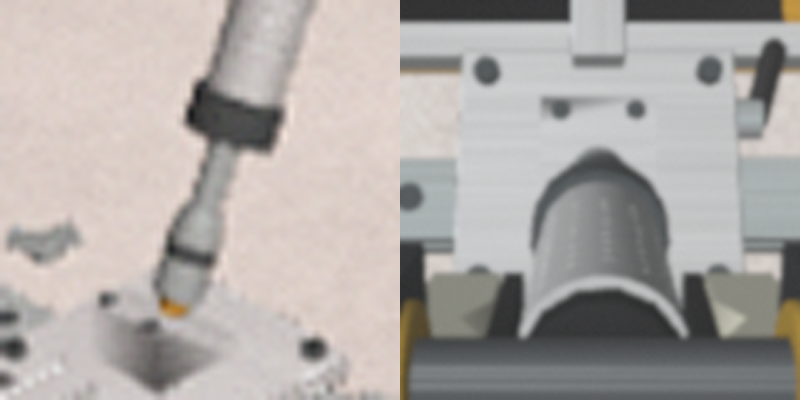

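The scene crop shows the coupler seated down onto the brass hexagon at (175,305), with the front cap about 54 mm above the head, so it has snapped on and the spring is just starting to yield. The gun is about 1° too upright. I'll push home and add about 0.018 rad of lean about the head.

```bash
python3 -m jog '[[[-0.6,0,2,0,0.005,0,20],[-1.1,0,4,0,0.01,0,20],[-1.6,0,6,0,0.014,0,20],[-2.1,-0.1,8,0,0.018,0,20],[-2.2,-0.1,10,0,0.018,0,20],[-2.2,-0.1,12,0,0.018,0,20],[-2.2,-0.1,14,0,0.018,0,20],[-2.2,-0.1,15,0,0.018,0,20],[-2.2,-0.1,15,0,0.018,0,20]]]' 60; python3 - <<'E'
from h import *
s=arm.get_state();R=Ro.from_euler("xyz",s["ee_rot"]);print("contact tool F",(R.inv().apply(s["force"])-R.inv().apply([0,0,-4.2])).round(2),"M",R.inv().apply(s["moment"]).round(3),s["eef_pos"].round(4) if hasattr(s["eef_pos"],"round") else s["eef_pos"])
E
```

```text
t: 10.38
eef_pos: [0.4885, -0.1514, 0.2153]
ee_rot: [3.133, -0.573, 0.023]
force: [-9.1, 0.6, 10.8]
width: 0.0286
gripper_force: 60.0
contact tool F [  0.49  -0.67 -17.54] M [ 0.329 -2.866 -0.046] [ 0.4885 -0.1514  0.2153]
```

```bash
python3 -m jog '[[[0,0,1,0,0,0,20],[0,0,2,0,0,0,20],[0,0,2.5,0,0,0,20],[0,0,2.5,0,0,0,20]]]' 60; python3 - <<'E'
from h import *
s=arm.get_state();R=Ro.from_euler("xyz",s["ee_rot"]);print("contact tool F",(R.inv().apply(s["force"])-R.inv().apply([0,0,-4.2])).round(2),s["eef_pos"])
E
```

```text
t: 10.88
eef_pos: [0.4899, -0.1514, 0.2134]
ee_rot: [3.133, -0.573, 0.023]
force: [-9.4, -0.2, 11.4]
width: 0.0286
gripper_force: 60.0
contact tool F [  0.59   0.09 -18.23] [ 0.48992845 -0.15139633  0.21341229]
```

```bash
python3 -m jog '[[[0,0,1,0,0,0,20],[0,0,1.5,0,0,0,20],[0,0,2,0,0,0,20],[0,0,2,0,0,0,20]]]' 60; python3 - <<'E'
from h import *
s=arm.get_state();R=Ro.from_euler("xyz",s["ee_rot"]);print("contact tool F",(R.inv().apply(s["force"])-R.inv().apply([0,0,-4.2])).round(2),s["eef_pos"])
E
```

```text
t: 11.38
eef_pos: [0.4911, -0.1514, 0.2118]
ee_rot: [3.133, -0.574, 0.023]
force: [-10.1, 1.5, 12.3]
width: 0.0283
gripper_force: 60.1
contact tool F [  0.49  -1.62 -19.36] [ 0.49106451 -0.15139375  0.21184994]
```

```bash
python3 -m jog '[[[0,0,1,0,0,0,20],[0,0,1.5,0,0,0,20],[0,0,1.5,0,0,0,20]]]' 60; python3 - <<'E'
from h import *
s=arm.get_state();R=Ro.from_euler("xyz",s["ee_rot"]);print("contact tool F",(R.inv().apply(s["force"])-R.inv().apply([0,0,-4.2])).round(2),s["eef_pos"])
E
python3 chk.py pics/c6.png
```

```text
t: 11.75
eef_pos: [0.4925, -0.1515, 0.2117]
ee_rot: [3.133, -0.576, 0.024]
force: [-13.1, 0.9, 17.6]
width: 0.0286
gripper_force: 60.1
contact tool F [  0.89  -1.02 -25.44] [ 0.49250255 -0.15145028  0.21169356]
TCP->H in tool [-11.43328237  -0.27185515  92.94489982] axis tool [-0.0519 -0.008   0.9986]
scene 6.666666666666667 head [178. 274.] hex [167. 306.] H+60 [228. 129.]
n [-0.7   0.71]
-8 w 18.1 mid 1.5 near 14.3
0 w 18.9 mid 1.0 near 14.6
8 w 18.7 mid 0.9 near 14.6
16 w 17.2 mid 0.9 near 14.2
24 w 13.8 mid 0.6 near 11.8
32 w 29.2 mid -0.7 near 19.1
40 w 32.8 mid 0.3 near 22.7
48 w 31.8 mid 0.6 near 21.1
56 w 26.8 mid 0.2 near 18.1
64 w 27.5 mid -0.3 near 19.9
72 w 26.5 mid -0.0 near 21.1
80 w 27.5 mid -0.5 near 19.0
88 w 27.3 mid -0.6 near 20.0
96 w 27.4 mid -0.6 near 20.7
104 w 27.2 mid -0.7 near 19.6
wrist 2.857142857142857 head [201. 179.] hex [201. 170.] H+60 [203. 232.]
n [-0.06  1.  ]
32 w 22.5 mid -2.2 near 18.9
40 w 30.0 mid 1.1 near 19.5
48 w 34.0 mid 0.9 near 19.0
56 w 31.6 mid 1.2 near 17.7
64 w 25.1 mid 0.7 near 17.0
72 w 25.2 mid 1.6 near 17.2
80 w 26.2 mid 0.9 near 17.3
88 w 25.6 mid 1.2 near 17.5
96 w 25.8 mid 1.0 near 17.6
104 w 25.6 mid 0.9 near 17.8
```

View pics/c6.png

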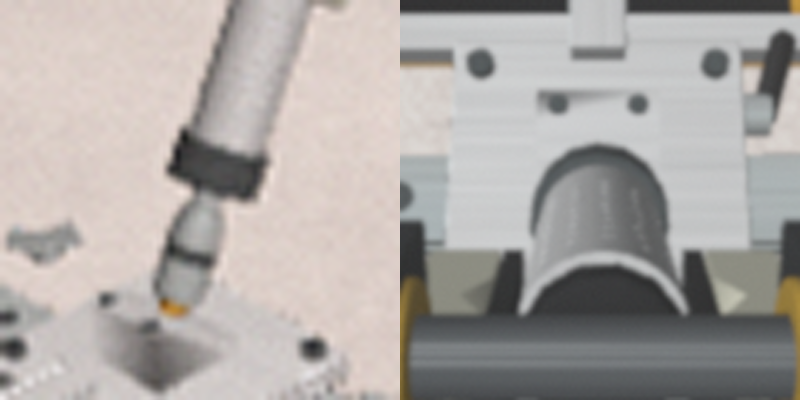

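The front cap is now about 36 to 38 mm above the head, right against the coupler (crop 215,165), and the force jumped to 25 N with almost no travel, so the nose is on its stop. I'll check the axis with a proper cylinder fit.

```bash
cat > fit.py <<'E'
from h import *
from scipy.optimize import least_squares
H=np.array([.5335,-.151,.1275]); nz=Ro.from_euler("z",np.radians(1.3)).apply([-.5,0,.866])
B=Ro.from_euler("xyz",[0,-np.radians(30),np.radians(1.3)])
s=arm.get_state(); print("tool z in nipple frame",B.inv().apply(Ro.from_euler("xyz",s["ee_rot"]).apply([0,0,-1])).round(4))
sets=[]
for c in("scene","top","wrist"):
    im,d=grab_frame(c); L=(B.inv().apply((cloud(c,d)-H).reshape(-1,3))*1000)[d.ravel()>0]
    D=[]
    for a,b,r in((0,12,10),(40,52,18),(58,72,15),(76,100,15)):
        k=(L[:,2]>a)&(L[:,2]<b)&(np.hypot(L[:,0],L[:,1])<r+7)
        if r==15: k&=(abs(L[:,1])<13)
        D.append(np.c_[L[k],np.full(k.sum(),r)])
    D=np.vstack(D)
    # camera direction in B for a depth-free offset
    def res(p,D=D): 
        z=D[:,2]-60; return np.hypot(D[:,0]-p[0]-p[2]*z,D[:,1]-p[1]-p[3]*z)-D[:,3]
    for nm,E in(("all",D),("barrel",D[D[:,2]>39])):
        f=least_squares(lambda p:res(p,E),[0]*4,loss="soft_l1",f_scale=.7); cov=np.linalg.inv(f.jac.T@f.jac)
        print(c,nm,len(E),"off",f.x[:2].round(2),"tilt deg",np.degrees(f.x[2:]).round(2),"sd",np.degrees(np.sqrt(np.diag(cov)))[2:].round(2),"rms",np.sqrt(np.mean(f.fun**2)).round(2))
E
python3 fit.py
```

```text
tool z in nipple frame [-0.0519  0.008   0.9986]
scene all 203 off [1.45 1.62] tilt deg [ 0.82 -0.54] sd [0.31 0.43] rms 1.79
scene barrel 166 off [1.52 1.57] tilt deg [ 0.47 -0.45] sd [0.52 0.84] rms 1.81
top all 127 off [2.49 0.32] tilt deg [ 1.27 -0.57] sd [0.35 0.43] rms 0.64
top barrel 113 off [2.36 0.26] tilt deg [ 1.71 -0.29] sd [0.44 0.68] rms 0.63
wrist all 567 off [1.66 1.12] tilt deg [ 1.42 -0.15] sd [0.16 0.28] rms 0.15
wrist barrel 567 off [1.66 1.12] tilt deg [ 1.42 -0.15] sd [0.16 0.28] rms 0.15
```

All three cameras put the gun about 1.2° too upright. I'll swing the grasp about the head by that amount and keep the push.

```bash
python3 -m jog '[[[-0.7,0,0.3,0,0.008,0,20],[-1.4,0,0.6,0,0.016,0,20],[-2,0,0.9,0,0.022,0,20],[-2,0,0.9,0,0.022,0,20],[-2,0,0.9,0,0.022,0,20]]]' 60; python3 - <<'E'
from h import *
s=arm.get_state();R=Ro.from_euler("xyz",s["ee_rot"]);print("contact tool F",(R.inv().apply(s["force"])-R.inv().apply([0,0,-4.2])).round(2),s["eef_pos"])
E
python3 fit.py
```

```text
t: 12.62
eef_pos: [0.492, -0.1515, 0.2112]
ee_rot: [3.133, -0.6, 0.024]
force: [-18.0, 1.4, 23.0]
width: 0.0282
gripper_force: 60.1
contact tool F [  0.52  -1.51 -32.64] [ 0.49204053 -0.15147452  0.21124625]
tool z in nipple frame [-0.0764  0.0079  0.997 ]
scene all 200 off [0.95 1.58] tilt deg [ 0.4  -0.33] sd [0.36 0.46] rms 1.81
scene barrel 166 off [0.88 1.55] tilt deg [ 0.63 -0.29] sd [0.52 0.87] rms 1.84
top all 134 off [1.92 0.25] tilt deg [ 0.47 -0.44] sd [0.31 0.41] rms 0.72
top barrel 120 off [1.82 0.25] tilt deg [ 0.82 -0.44] sd [0.48 0.62] rms 0.71
wrist all 532 off [1.02 1.12] tilt deg [ 0.73 -0.2 ] sd [0.17 0.29] rms 0.14
wrist barrel 532 off [1.02 1.12] tilt deg [ 0.73 -0.2 ] sd [0.17 0.29] rms 0.14
```

```bash
python3 -m jog '[[[-0.6,0,0,0,0.006,0,20],[-1.3,0,0,0,0.011,0,20],[-1.3,0,0,0,0.011,0,20],[-1.3,0,0,0,0.011,0,20],[-1.3,0,0,0,0.011,0,20]]]' 60; python3 - <<'E'
from h import *
s=arm.get_state();R=Ro.from_euler("xyz",s["ee_rot"]);print("contact tool F",(R.inv().apply(s["force"])-R.inv().apply([0,0,-4.2])).round(2))
E
python3 fit.py; python3 chk.py pics/c7.png | head -3
```

```text
t: 13.4
eef_pos: [0.4911, -0.1515, 0.2107]
ee_rot: [3.133, -0.611, 0.024]
force: [-19.2, 1.4, 25.0]
width: 0.0284
gripper_force: 60.1
contact tool F [  1.05  -1.54 -34.92]
tool z in nipple frame [-0.0877  0.0079  0.9961]
scene all 208 off [0.18 1.17] tilt deg [-0.45 -0.88] sd [0.31 0.42] rms 1.81
scene barrel 172 off [0.11 1.12] tilt deg [-0.24 -0.71] sd [0.53 0.71] rms 1.79
top all 133 off [1.2  0.31] tilt deg [-0.26 -0.3 ] sd [0.28 0.39] rms 0.67
top barrel 116 off [1.1  0.19] tilt deg [0.03 0.3 ] sd [0.44 0.67] rms 0.68
wrist all 540 off [0.34 1.13] tilt deg [ 0.04 -0.16] sd [0.16 0.29] rms 0.15
wrist barrel 540 off [0.34 1.13] tilt deg [ 0.04 -0.16] sd [0.16 0.29] rms 0.15
TCP->H in tool [-12.97670674  -0.27427863  92.47741291] axis tool [-0.0876 -0.008   0.9961]
scene 6.666666666666667 head [178. 274.] hex [167. 306.] H+60 [228. 129.]
n [-0.7   0.71]
```

View pics/c7.png

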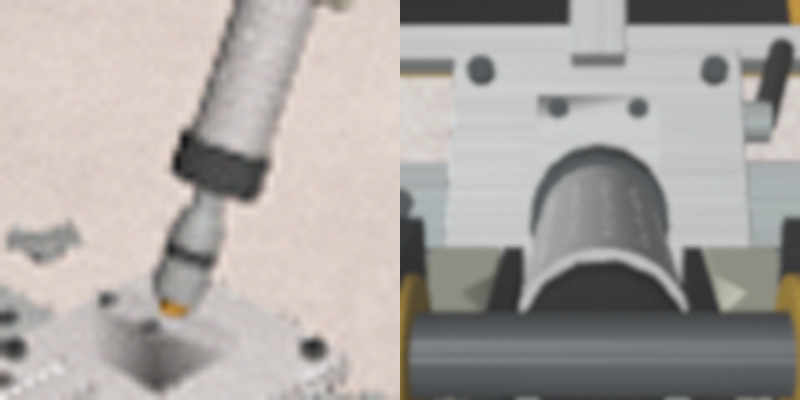

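The picture shows the coupler seated on the hexagon (175,305) and the front cap hard up against the coupler (220,165). The gun is in line within about 0.5°, and the push is 35 N against the 18 N spring. I'm handing it in.

```bash
python3 -c "
from station import arm
print(arm.job_done())"
```

```text
the job is handed in; nothing more can be done
None
```

The job is handed in at about 14 s of robot time: the grease gun is snapped onto the nipple, in line with it to within about 0.5° by camera fit. It is held fully home against its spring at 35 N of push and 60 N of grip. The screwdriver, tin and wrench were not touched, though I did not re-measure their positions at the end.

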